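Size a reel spindle on the ring ladder

ROBOT

A 6-joint arm with a two-finger parallel gripper is mounted at the origin on the work surface. World frame = base frame: x ahead of the robot, y to its left, z up, the work surface at z = 0. Lengths are in m, angles in rad, forces in N, time in s.
With the tool pointing down it reaches from about 0.375 to 0.975 m from the base axis. Payload 3.8 kg.
Tool frame: the origin (TCP) lies midway between the tips of the shut fingers; the grasp point (between the pads) lies 19 mm behind it; z points along the fingers, y is the line along which they close (so a half turn about z gives the same grasp; the last joint's range is limited). The gripper opens to 85 mm and grips with 20 to 120 N. Pads are 22 mm wide; open, the fingers measure 114 mm over their backs; the gripper's body (76 mm by 85 mm) begins 54 mm behind the grasp point. The pads swing forward as they close: fully open they stand 13 mm farther back than shut.
Start: joints at [-0.037, 0.264, 1.604, -0, 1.274, -0.037], TCP at [0.675, -0, 0.231] pointing down, gripper open.
Joint ranges: [-2.63, 2.63], [-0.94, 2.18], [0.31, 2.57], [-1.31, 4.45], [0, 2.66], [-2.55, 2.55]. Speed limits (rad/s): [2.57, 2.57, 3.14, 3.14, 3.14, 3.14].

INTERFACE

Orientations are given as a rotation vector (axis times angle).
In Python, from workcell import bot gives the robot as it stands.
- The arm moves only by the tool step_arm, never from a script. Its argument "motion" is a list of rows, each a list of 5 numbers: the finger opening in cm, from 0 to 8.54, then the shift along the tool's x, y, z in cm, then the turn about the tool's z in degrees. In form: [[claw, dx, dy, dz, twist], ...]. A call has 1 to 20 rows; each row is the pose to reach, as a shift and turn from the pose commanded when the call began, along the tool's axes at that moment; what a row does not reach only later rows make up. A row lasts 1/10 s, in which the tool goes at most 50 mm and 8.59 degrees, less where a joint would pass 70% of its speed; a pose out of reach is approached as far as the arm can. A call with a gripper value outside its range is refused whole. The fingers move at their own pace and stop on an object; "force" is the grip in N (left out, the last holds). Time passes only in rows, so rows that repeat a pose let the fingers close. It gives the time, the measured TCP pose, the force, the opening and the grip force at its end, in the units of the state.
- bot.read_state(): the state, without advancing time (a new reading comes with each control period).
- bot.read_camera(name): name is "scene" or "side" or "wrist"; returns (picture, depth): 384x512x3 uint8, red, green, blue; 384x512 float32, m along the optical axis (not along the pixel's ray), 0 where there is no reading.
- bot.calibration(name): a dict with "mtx" (3x3 intrinsics, pixels), "origin" and "orientation" of the camera in the world; the wrist camera has in their place "T_tool_cam" (4x4, takes a point from camera to tool coordinates, whose origin is the TCP and whose axes are the flange's). Camera axes: x right, y up, looking along -z (the intrinsics and any distortion apply to the point x, -y, -z); pixel columns grow to the right and rows downward; lengths in m; the calibration is good to about 2 mm. A picture is of the moment at which its call begins: read the wrist's pose just before it. calibration takes no time and is no camera call.
- bot.finish_job(): hands the job in; it is judged then, once.
The state is a dict: "time": time; "q": joint angles; "joint_vel": joint speeds; "joint_torque": joint torques, N m; "tool_pos": TCP position; "tcp_rot": TCP orientation; "wrist_force": force on the tool from outside, world axes, zero at the start; "torque": the same for the moment, N m; "width": opening from 0.0 (shut) to 1.0 (fully open); "grip_force": force on a finger pad.
Only numpy, scipy, OpenCV 4.12 (cv2) and the standard library are available. Lean on these libraries where they do the work, as an engineer would, in place of code of your own. Each camera call takes 0.05 s, during which the arm holds its last target. There are 200 camera calls.

TASK

Size the square-headed reel spindle on the ring ladder: push the ladder's lock bolt all the way back down the slope, slide the gate fully open, then feed the spindle nose first down the row of shrinking rings until one of them stops it. Let go of it there, lying in the rings with its nose against the ring that stops it; leave the gate open, and the other spindles and things on the bench where they are.

Things in the scene. Friction and masses are not known exactly. Their poses are not given: they have to be found in the camera images.
- ladder: Sizing ladder: five steel rings in a straight row on a fixed stand, at a different place and yaw each time. Origin: centre of the first (highest, widest) ring, 150 mm above the bench. z axis: feed direction, first ring to last, 30 degrees below horizontal (towards +y at yaw 0). x axis: level. y axis: down, square off the row (-y is up off the row, 30 degrees from vertical).
- last_ring (a point): Centre of the last ring. Ring centres: ladder z = 0, 40, 80, 120, 155 mm; bores 38, 34, 30, 18, 12 mm; outer diameter 56, thickness 8 mm (near face 4 mm before the centre). A backbone 20 mm wide lies under the rings (ladder y 28 to 40 mm), a gate guide bar under the mouth (y 31 to 37, x -110 to 35 mm). Nothing of it stands before z = -18 mm but the base plate on the bench.
- bolt (a joint): Lock bolt beside the mouth, at the robot's side: 0 = locked (its steel bar blocks the gate's edge), 0.030 m = fully back. Moves along the ladder's +z, down the slope. About 2 N of friction, stays where it is left. Starts at 0 to 5 mm.
- bolt_grip (a point): Grip point of the bolt: centre of its upright black round knob, 18 mm diameter, 30 mm long along the ladder's y, its top 14 mm above this point. At bolt 0 it is at x = -40, y = -55, z = 24 mm in the ladder's frame.
- gate (a joint): Gate: a 60 by 60 mm aluminium plate, 4 mm thick, that covers the first ring (its middle plane at ladder z = -10 mm). 0 = shut, 0.080 = fully open. It slides along the ladder's -x (towards the robot at yaw 0). About 1.5 N of friction, stays where it is left. While the bolt is locked it moves only about 4 mm.
- gate_grip (a point): Grip point of the gate: on its upright black tab, 14 mm wide along the ladder's x, 10 mm thick along the ladder's z, standing from y = -28 to -88 mm. At gate 0 this point is at x = 0, y = -66, z = -10 mm in the ladder's frame.
- spindle: The spindle to size: aluminium shank 24 mm diameter, 150 mm long, with a plain square block head 24 by 24 mm, 40 mm long, at its other end; 190 mm long in all, about 0.2 kg. It lies flat on the bench. Origin: underside, mid-length; x axis along the shank towards the nose, z up as it lies. The nose has a 1.5 mm bevel.
- spindle_head (a point): Centre of the square head (on the axis, 12 mm above the bench as it lies, 75 mm from the origin towards -x).
- spindle_nose (a point): Centre of the spindle's flat nose (on the axis, 170 mm from the head's centre).
- thick_spindle: Another spindle, to be left alone: shank 32 mm diameter, 150 mm long, broad block head 64 mm wide; 180 mm long. Origin: underside, mid-length, x towards the nose.
- thin_spindle: Another spindle, to be left alone: shank 15 mm diameter, 160 mm long, with a cross-bar head 70 mm wide; 175 mm long. Origin: underside, mid-length, x towards the nose.
- board_stack: Bystander: stack of circuit boards 70 x 50 x 54 mm high, origin under its centre.
- wire_spool: Bystander: spool of wire standing on its flange, 64 mm diameter, 50 mm high, origin under its centre.
- tin: Bystander: open aluminium tin, 48 mm diameter, 60 mm high, origin under its centre.
- carton: Bystander: cardboard box 100 x 140 x 80 mm, origin under its centre.
- flux_bottle: Bystander: white plastic bottle, 44 mm diameter, 110 mm high, origin under its centre.
- driver: Bystander: screwdriver lying on the bench, its x axis along it.
- board_stack2: Bystander: stack of circuit boards 70 x 50 x 72 mm high, origin under its centre.
- spray_can: Bystander: aluminium can standing upright, 52 mm diameter, 190 mm high, origin under its centre.
Things that resemble listed ones, but are neither listed nor needed, are in the scene too. What is shaped like the spindle but black is not meant.

How it is judged:
On the way, in this order (a step that is already met when the one before it is completed fails the run):
1. the lock bolt is pushed back (value of joint bolt above 0.022 m), for 0.1 s.
2. the gate is slid open (value of joint gate above 0.062 m), for 0.1 s.
3. the spindle's nose is through the first ring (z of spindle_nose in the frame of ladder between 0.006 and 0.11 m and x of spindle_nose in the frame of ladder between -0.02 and 0.02 m and y of spindle_nose in the frame of ladder between -0.02 and 0.02 m and angle between the x axis of spindle and the z axis of ladder, either way round below 0.3 rad), for 0.05 s.
At the end, for the whole second after the job is handed in: The spindle lies still and released in the first three rings, its nose against the fourth ring (within 6 mm along the row, within 10 mm of the row's axis, within 0.15 rad of the row), with the gate still at least 62 mm open (z of spindle_nose in the frame of ladder between 0.11 and 0.122 m and x of spindle_nose in the frame of ladder between -0.01 and 0.01 m and y of spindle_nose in the frame of ladder between -0.01 and 0.01 m and angle between the x axis of spindle and the z axis of ladder, either way round below 0.15 rad and linear speed of spindle below 0.02 m/s and value of joint gate above 0.062 m); the robot touches nothing.
It fails at once if another spindle is moved more than 30 mm (distance of any of thick_spindle, thin_spindle from where it was at the start of the episode above 0.03 m).
It fails at once if a bystander is moved more than 30 mm (distance of any of board_stack, wire_spool, tin, carton, flux_bottle, driver, board_stack2, spray_can from where it was at the start of the episode above 0.03 m).
It also fails if it takes over 58 s, if anything falls off the work surface, if the arm or the gripper's body presses on something with over 40 N, if the wrist force passes 120 N, or if a joint passes its speed limit or range.

## Working session

There is one attempt and no reset: what is moved stays moved. The work goes in short steps, Python scripts to look and compute and a tool call to move; the robot and the scene stay as the last step left them, time stands still between calls to the robot, and variables do not carry over. Pictures are saved under pics/ and viewed, at most 10 in all, crops included, and the job is handed in when it is done.

Besides the shell and the picture viewer there is one more tool, called after "Emit:" as a command line: name --pt "numbers of a row" for each row, then --argument value for the rest. step_arm: Moves the arm, as the interface text tells. Its arguments: {"type":"object","properties":{"motion":{"type":"array","items":{"type":"array","items":{"type":"number"}}},"force":{"type":"number"}},"required":["motion"]}

```bash
ls; mkdir -p pics; cat > h.py <<'E'
import numpy as np, cv2
from scipy.spatial.transform import Rotation as R
from workcell import bot
def snap(name):
    st=bot.read_state(); c=bot.calibration(name); im,d=bot.read_camera(name)
    if name=="wrist":
        T=np.eye(4); T[:3,:3]=R.from_rotvec(st["tcp_rot"]).as_matrix(); T[:3,3]=st["tool_pos"]
        T=T@np.array(c["T_tool_cam"])
    else:
        T=np.eye(4); o=np.array(c["orientation"]); T[:3,:3]=o if o.shape==(3,3) else R.from_rotvec(o).as_matrix(); T[:3,3]=c["origin"]
    return im,d,np.array(c["mtx"]),T,c
def save(im,p): cv2.imwrite(p,im[:,:,::-1])
def ray(K,T,u,v):
    u=np.asarray(u,float);v=np.asarray(v,float)
    r=np.stack([(u-K[0,2])/K[0,0],-(v-K[1,2])/K[1,1],-np.ones_like(u)],-1)
    return T[:3,3],r@T[:3,:3].T
def plane(K,T,u,v,z):
    o,r=ray(K,T,u,v); return o+r*((z-o[2])/r[...,2])[...,None]
def cloud(d,K,T):
    v,u=np.mgrid[:d.shape[0],:d.shape[1]]
    o,r=ray(K,T,u,v); return o+r*d[...,None]
def proj(K,T,p):
    q=(np.asarray(p)-T[:3,3])@T[:3,:3]; return np.stack([K[0,0]*q[...,0]/-q[...,2]+K[0,2],K[1,1]*-q[...,1]/-q[...,2]+K[1,2]],-1)
E
python3 - <<'E'
from h import *
for n in ("scene","side"):
    im,d,K,T,c=snap(n); save(im,f"pics/{n}0.png"); np.savez(f"{n}0.npz",im=im,d=d,K=K,T=T); print(n,{k:np.round(v,3).tolist() if not isinstance(v,str) else v for k,v in c.items()}, (d>0).mean())
s=bot.read_state(); print(s)
E
```

```text
pics
scene {'mtx': [[358.213, 0.0, 255.004], [0.0, 358.213, 194.284], [0.0, 0.0, 1.0]], 'origin': [1.103, 0.061, 1.008], 'orientation': [0.439, 0.484, 1.617]} 0.9959971110026041
side {'mtx': [[440.735, 0.0, 257.23], [0.0, 440.735, 195.932], [0.0, 0.0, 1.0]], 'origin': [-0.102, -0.806, 1.112], 'orientation': [0.79, -0.275, -0.586]} 0.9959869384765625
{'time': 0.1, 'q': array([-3.68928522e-02,  2.64705308e-01,  1.60524704e+00,  5.10559479e-07,
        1.27368232e+00, -3.69033900e-02]), 'joint_vel': array([-0.00221584, -0.00026151, -0.00258873, -0.00106094, -0.00158834,
        0.00151295]), 'joint_torque': array([ 2.96398039e-04, -5.16707003e+01, -3.68589377e+01,  1.30520286e-05,
        6.22219843e-03,  5.24967299e-05]), 'tool_pos': array([6.74341740e-01, 2.74415175e-05, 2.30062797e-01]), 'tcp_rot': array([-2.22037119e+00, -2.22039425e+00,  2.18129129e-03]), 'wrist_force': array([-0.62941588, -0.68492615,  0.31343932]), 'torque': array([-0.02491408,  0.01237333, -0.01402404]), 'grip_force': 0.0, 'width': 1.003264641591431}
```

View pics/scene0.png

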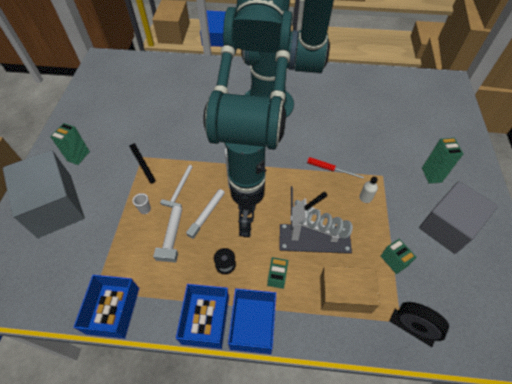

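View pics/side0.png

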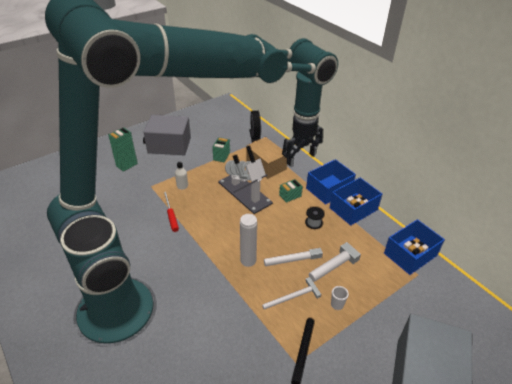

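```bash
python3 - <<'E'
from h import *
for n,boxs in (("scene",{"sp":(180,185,228,240),"lad":(276,178,358,254)}),("side",{"sp":(258,245,325,270),"lad":(215,145,275,215)})):
    f=np.load(n+"0.npz"); im,d,K,T=f["im"],f["d"],f["K"],f["T"]; P=cloud(d,K,T)
    hsv=cv2.cvtColor(im,cv2.COLOR_RGB2HSV)
    u0,v0,u1,v1=boxs["sp"]; sub=np.s_[v0:v1,u0:u1]
    m=(P[sub][...,2]>.006)&(P[sub][...,2]<.04)
    nc,l,st,ce=cv2.connectedComponentsWithStats(m.astype(np.uint8)); k=1+st[1:,4].argmax(); p=P[sub][l==k]
    top=p[p[:,2]>np.percentile(p[:,2],50)]
    rect=cv2.minAreaRect(p[:,:2].astype(np.float32)*1000); print(n,"spindle",len(p),rect,np.percentile(p[:,2],[5,50,95]).round(4)); print(cv2.boxPoints(rect).round())
    print(" by colour:"); 
    m2=(hsv[sub][...,1]<60)&(hsv[sub][...,2]>90); nc,l,st,ce=cv2.connectedComponentsWithStats(m2.astype(np.uint8)); k=1+st[1:,4].argmax(); v,u=np.nonzero(l==k); q=plane(K,T,u+u0,v+v0,.012); rect=cv2.minAreaRect(q[:,:2].astype(np.float32)*1000);print(rect)
    u0,v0,u1,v1=boxs["lad"]; sub=np.s_[v0:v1,u0:u1]; p=P[sub]; 
    dark=hsv[sub][...,2]<70
    print("ladder z range",np.percentile(p[...,2],[50,90,99,100]).round(3))
    for lo,hi in ((.002,.02),):
        mm=dark&(p[...,2]>lo)&(p[...,2]<hi); rect=cv2.minAreaRect(p[mm][:,:2].astype(np.float32)*1000); print("base",mm.sum(),rect,np.median(p[mm][:,2]))
    mm=dark&(p[...,2]>.12); nc,l,st,ce=cv2.connectedComponentsWithStats(mm.astype(np.uint8))
    for k in range(1,nc):
        if st[k,4]>6: print("dark high",st[k],p[l==k].mean(0).round(3),p[l==k].min(0).round(3),p[l==k].max(0).round(3))
    crop=cv2.resize(im[v0-5:v1+5,u0-5:u1+5],None,fx=6,fy=6,interpolation=cv2.INTER_CUBIC); save(crop,f"pics/{n}_lad.png"); print(crop.shape)
E
```

```text
scene spindle 434 ((536.7918701171875, -151.93997192382812), (25.008939743041992, 190.55548095703125), 67.15303802490234) [0.0102 0.0207 0.0245]
[[ 444. -126.]
 [ 620. -200.]
 [ 629. -177.]
 [ 454. -103.]]
 by colour:
((533.3240966796875, -155.25885009765625), (31.630420684814453, 195.7526397705078), 67.89268493652344)
ladder z range [0.003 0.131 0.221 1.008]
base 72 ((593.4583129882812, 195.01568603515625), (86.04817199707031, 212.03640747070312), 2.7363598346710205) 0.010749648807842793
dark high [ 29  14  22  18 120] [0.586 0.17  0.212] [0.546 0.061 0.181] [1.103 0.201 1.008]
(516, 552, 3)
side spindle 467 ((536.6302490234375, -150.2991943359375), (46.50078201293945, 194.0913543701172), 67.82343292236328) [0.0091 0.0222 0.0278]
[[ 438. -135.]
 [ 618. -208.]
 [ 635. -165.]
 [ 456.  -92.]]
 by colour:
((538.2488403320312, -154.31993103027344), (38.60499954223633, 194.43222045898438), 66.49040985107422)
ladder z range [0.013 0.147 0.224 1.112]
base 46 ((553.8123168945312, 168.15621948242188), (68.98440551757812, 218.1587371826172), 24.895761489868164) 0.009033186824501382
dark high [32  1  8 16 69] [0.589 0.156 0.207] [0.582 0.14  0.187] [0.599 0.173 0.233]
dark high [18 10  6  9 34] [0.547 0.183 0.185] [0.542 0.175 0.172] [0.554 0.192 0.199]
(480, 420, 3)
```

Emit:
step_arm --pt "0 0 0 -5 0" --pt "0 0 0 -10 0" --pt "0 4 -3 -13 0" --pt "0 8 -6 -13 0" --pt "0 10 -9 -13 0" --pt "0 10 -9 -13 0" --pt "0 10 -9 -13 0"

```text
time: 0.8
tool_pos: [0.5844, 0.1005, 0.3613]
tcp_rot: [2.219, 2.223, -0.0]
wrist_force: [0.4, 0.2, -0.4]
width: -0.001
grip_force: 0.0
```

```bash
python3 - <<'E'
from h import *
im,d,K,T,c=snap("wrist"); save(cv2.resize(im,None,fx=1.5,fy=1.5),"pics/w1.png"); np.savez("w1.npz",im=im,d=d,K=K,T=T); print(K,np.round(c["T_tool_cam"],4), T.round(3)); print(proj(K,T,[[.59,.156,.21],[.547,.181,.185],[.59,.132,.15]]))
s=bot.read_state(); print(s["time"],s["tool_pos"],s["wrist_force"])
E
```

```text
[[279.57934993   0.         254.19208631]
 [  0.         279.57934993 190.70668644]
 [  0.           0.           1.        ]] [[ 1.200e-03  9.532e-01  3.025e-01  7.750e-02]
 [ 1.000e+00 -1.600e-03  1.000e-03 -6.000e-04]
 [ 1.400e-03  3.025e-01 -9.532e-01 -1.425e-01]
 [ 0.000e+00  0.000e+00  0.000e+00  1.000e+00]] [[ 1.    -0.003  0.     0.584]
 [ 0.003  0.953  0.303  0.178]
 [-0.001 -0.303  0.953  0.504]
 [ 0.     0.     0.     1.   ]]
[[260.74362951 124.47587081]
 [220.79876384  98.92718155]
 [259.53617476 140.37517207]]
0.85 [0.58500001 0.09991205 0.36100883] [ 0.56173246 -0.56860933 -0.46187717]
```

View pics/w1.png

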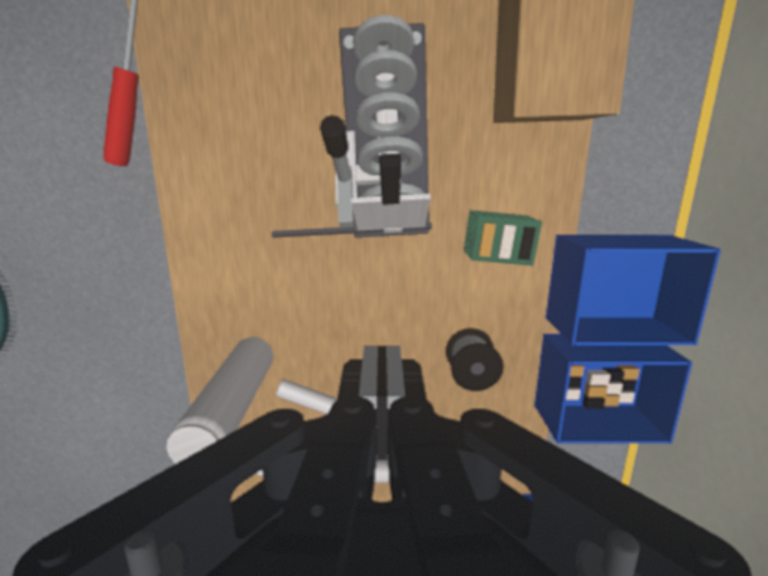

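```bash
cat > lad.py <<'E'
from h import *
f=np.load("w1.npz"); im,d,K,T=f["im"],f["d"],f["K"],f["T"]; P=cloud(d,K,T)
V=cv2.cvtColor(im,cv2.COLOR_RGB2HSV)[...,2]
def reg(u0,v0,u1,v1,m):
    o=np.zeros(V.shape,bool); o[v0:v1,u0:u1]=True; return P[o&m]
dark=V<60; z=P[...,2]
tab=reg(252,98,270,138,dark&(z>.16)); knob=reg(210,74,236,108,dark&(z>.15))
for n,p in (("tab",tab),("knob",knob)):
    print(n,len(p),np.percentile(p,[3,50,97],axis=0).round(4).tolist(),"top",p[p[:,2]>p[:,2].max()-.006].mean(0).round(4))
base=reg(222,10,290,160,(z>.004)&(z<.02)); r=cv2.minAreaRect((base[:,:2]*1000).astype(np.float32)); print("base",r,np.median(base[:,2]))
bar=reg(178,148,290,162,dark|(V<110)); bar=bar[(bar[:,2]>.09)&(bar[:,2]<.16)]
bb=bar[bar[:,0]<.565]; print("bar yaw",np.degrees(np.polyfit(bb[:,0],bb[:,1],1)[0]),len(bb),np.median(bb,0))
gp=reg(236,130,288,156,(V>90)&(z>.13)&(z<.19)); pl=np.percentile(gp,[2,50,98],axis=0); print("gate plate",len(gp),pl.round(4).tolist()); A=np.c_[gp[:,:2],np.ones(len(gp))]; n=np.linalg.svd(gp-gp.mean(0),full_matrices=False)[2][2]; print("normal",n.round(3))
E
python3 lad.py
```

```text
tab 376 [[0.5831, 0.1441, 0.1886], [0.5888, 0.1639, 0.2212], [0.5945, 0.1762, 0.2334]] top [0.5835 0.1781 0.5038]
knob 340 [[0.5429, 0.1768, 0.1775], [0.55, 0.1892, 0.1942], [0.5567, 0.2005, 0.1989]] top [0.5835 0.1781 0.5038]
base ((589.2025146484375, 194.71029663085938), (90.26828002929688, 219.67578125), 3.3033335208892822) 0.011755540210878518
bar yaw 3.7690230083811462 229 [0.52583951 0.11047894 0.12776844]
gate plate 1007 [[0.5626, 0.1143, 0.1312], [0.5907, 0.1328, 0.162], [0.6195, 0.1468, 0.1822]]
normal [ 0.039 -0.854  0.518]
```

```bash
cat >> lad.py <<'E'
print("---")
m=(P[...,0]>.535)&(P[...,0]<.563)&(P[...,2]<.3)
for y in np.arange(.10,.22,.01):
    q=P[m&(P[...,1]>y)&(P[...,1]<y+.01)]; print(round(y,2),len(q),q[:,2].max().round(3) if len(q) else 0,end=" | ")
E
python3 lad.py | sed -n '/---/,$p'
```

```text
---
0.1 25 0.128 | 0.11 89 0.146 | 0.12 88 0.159 | 0.13 116 0.176 | 0.14 143 0.182 | 0.15 125 0.142 | 0.16 131 0.162 | 0.17 155 0.185 | 0.18 223 0.2 | 0.19 239 0.199 | 0.2 94 0.194 | 0.21 71 0.119 |
```

Emit:
step_arm --pt "0 1 -1 0 8.5" --pt "0 2 -2 0 17" --pt "0 3 -3 0 25.5" --pt "0 4 -3.5 0 34" --pt "0 4.5 -3.5 0 42.5" --pt "0 4.5 -3.5 0 51" --pt "0 4.5 -3.5 0 59.5" --pt "0 4.5 -3.5 0 68" --pt "0 4.5 -3.5 0 76.5" --pt "0 4.5 -3.5 0 85" --pt "0 4.5 -3.5 0 90" --pt "0 4.5 -3.5 0 90"

```text
time: 2.05
tool_pos: [0.551, 0.1439, 0.3604]
tcp_rot: [3.141, -0.003, -0.002]
wrist_force: [-1.5, -0.2, -0.7]
width: -0.0
grip_force: 0.0
```

Emit:
step_arm --pt "0 -0.5 0 5 0" --pt "0 -0.5 0 10 0" --pt "0 -0.5 0 14 0" --pt "0 -0.5 0 16.5 0" --pt "0 -0.5 0 17.3 0" --pt "0 -0.5 0 17.3 0" --pt "0 -0.5 -0.8 17.3 0" --pt "0 -0.5 -1.5 17.3 0" --pt "0 -0.5 -1.5 17.3 0"

```text
time: 2.95
tool_pos: [0.5463, 0.1614, 0.1904]
tcp_rot: [-3.14, -0.002, -0.006]
wrist_force: [-0.6, 0.1, 0.1]
width: -0.001
grip_force: 0.0
```

Emit:
step_arm --pt "0 0 -0.4 0.2 0" --pt "0 0 -0.8 0.4 0" --pt "0 -0.1 -1.2 0.7 0" --pt "0 -0.1 -1.6 0.9 0" --pt "0 -0.1 -2.0 1.1 0" --pt "0 -0.1 -2.0 1.1 0"

```text
time: 3.55
tool_pos: [0.5437, 0.1804, 0.1768]
tcp_rot: [3.142, 0.001, -0.001]
wrist_force: [0.2, -0.7, -0.2]
width: 0.002
grip_force: 0.2
```

```bash
python3 - <<'E'
from h import *
im,d,K,T,c=snap("wrist"); save(im,"pics/w2.png")
im2,d,K,T,c=snap("side"); 
s=bot.read_state(); print(s["time"],s["tool_pos"],s["wrist_force"])
save(np.hstack([im[:,100:500],cv2.resize(im2[140:220,200:290],None,fx=4.2,fy=4.2)[:384]])if 0 else im,"pics/w2.png")
save(cv2.resize(im2[130:230,190:300],None,fx=5,fy=5),"pics/s2.png")
E
```

```text
3.65 [0.54379158 0.18022056 0.17697765] [ 0.25844964 -0.69209708 -0.13173748]
```

View pics/s2.png

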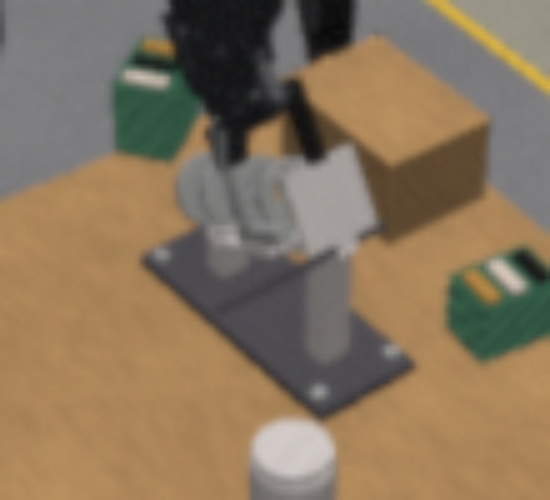

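Emit:
step_arm --pt "0 0 -0.4 0.2 0" --pt "0 0 -0.8 0.5 0" --pt "0 -0.1 -1.2 0.7 0" --pt "0 -0.1 -1.2 0.7 0"

```text
time: 4.05
tool_pos: [0.543, 0.1925, 0.1699]
tcp_rot: [-3.141, -0.001, -0.0]
wrist_force: [0.8, -1.5, 0.1]
width: -0.004
grip_force: 0.2
```

Emit:
step_arm --pt "0 0 -0.2 0.1 0" --pt "0 0 -0.4 0.2 0" --pt "0 0 -0.4 0.2 0"

```text
time: 4.35
tool_pos: [0.5432, 0.1939, 0.1691]
tcp_rot: [3.137, 0.001, 0.0]
wrist_force: [-1.7, -9.0, 5.7]
width: 0.004
grip_force: 5.4
```

Emit:
step_arm --pt "0 0 -0.2 0.1 0" --pt "0 0 -0.4 0.2 0" --pt "0 0 -0.4 0.2 0"

```text
time: 4.65
tool_pos: [0.5433, 0.1948, 0.1684]
tcp_rot: [3.132, 0.001, 0.0]
wrist_force: [-4.1, -19.6, 13.6]
width: 0.005
grip_force: 11.8
```

Emit:
step_arm --pt "0 0 1 -0.5 0" --pt "0 0 2 -2 0" --pt "0 0 2 -7 0" --pt "4 0 2.5 -11 -8.5" --pt "4 1 3 -11 -17" --pt "4 2 3.5 -11 -25.5" --pt "4 3 3.7 -11 -34" --pt "4 4 3.7 -11 -42.5" --pt "4 4.6 3.7 -11 -51" --pt "4 4.6 3.7 -11 -59.5" --pt "4 4.6 3.7 -11 -68" --pt "4 4.6 3.7 -11 -76.5" --pt "4 4.6 3.7 -11 -85" --pt "4 4.6 3.7 -11 -93" --pt "4 4.6 3.7 -11 -93" --pt "4 4.6 3.7 -11 -93"

```text
time: 6.25
tool_pos: [0.5891, 0.1632, 0.2768]
tcp_rot: [-2.166, -2.275, -0.001]
wrist_force: [-0.7, -0.2, -0.1]
width: 0.465
grip_force: 0.0
```

```bash
python3 - <<'E'
from h import *
im,d,K,T,c=snap("wrist"); save(cv2.resize(im,None,fx=1.5,fy=1.5),"pics/w3.png"); np.savez("w3.npz",im=im,d=d,K=K,T=T)
P=cloud(d,K,T); V=im.max(2)
s=bot.read_state(); print(s["time"],s["tool_pos"],s["tcp_rot"])
p=proj(K,T,[[.59,.162,.212],[.5475,.210,.17]]);print(p)
m=(V<60)&(P[...,0]>.57)&(P[...,0]<.61)&(P[...,1]>.13)&(P[...,1]<.19)&(P[...,2]>.18)&(P[...,2]<.24)
q=P[m]; print("tab",len(q),np.percentile(q,[3,50,97],axis=0).round(4).tolist())
m=(V<60)&(P[...,0]>.53)&(P[...,0]<.57)&(P[...,1]>.18)&(P[...,1]<.24)&(P[...,2]>.15)&(P[...,2]<.2)
q=P[m]; print("knob",len(q),np.percentile(q,[3,50,97],axis=0).round(4).tolist())
E
```

```text
6.3 [0.58903954 0.16318295 0.2766871 ] [-2.16564383e+00 -2.27577776e+00 -1.04248196e-03]
[[256.31689384 206.40974156]
 [210.72877313 136.2564311 ]]
tab 330 [[0.5827, 0.1461, 0.1914], [0.5888, 0.1716, 0.2302], [0.5942, 0.1773, 0.2332]]
knob 461 [[0.5417, 0.2001, 0.1663], [0.5492, 0.2131, 0.182], [0.5561, 0.2228, 0.1861]]
```

View pics/w3.png

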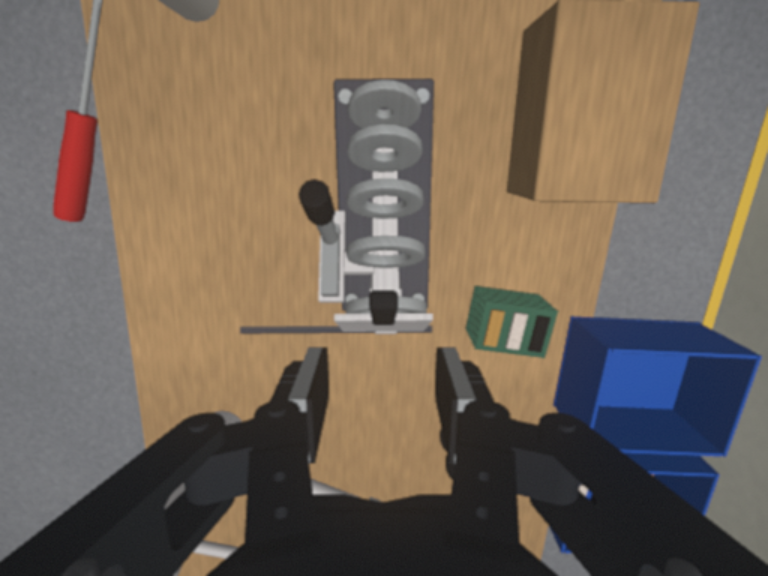

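Emit:
step_arm --pt "4 0 0 4 0" --pt "4 0 0 7 0" --pt "4 0 0 8 0" --pt "4 0 0 8 0" --pt "1.2 0 0 8 0" --pt "1.2 0 0 8 0" --pt "1.2 0 0 8 0" --pt "1.2 0 0 8 0" --pt "1.2 0 0 8 0" --force 30

```text
time: 7.2
tool_pos: [0.5904, 0.1634, 0.1986]
tcp_rot: [2.161, 2.277, 0.005]
wrist_force: [0.7, 0.9, 5.6]
width: 0.157
grip_force: 31.3
```

Emit:
step_arm --pt "1.2 0 -1 0 0" --pt "1.2 0 -2.5 0 0" --pt "1.2 0 -4 0 0" --pt "1.2 0 -5.5 0 0" --pt "1.2 0 -7 0 0" --pt "1.2 0 -8 0 0" --pt "1.2 0 -8.2 0 0" --pt "1.2 0 -8.2 0 0"

```text
time: 8.0
tool_pos: [0.5113, 0.159, 0.1987]
tcp_rot: [2.157, 2.273, 0.014]
wrist_force: [11.0, 0.7, 0.4]
width: 0.157
grip_force: 31.1
```

Emit:
step_arm --pt "4 0 0 0 0" --pt "4 0 0 0 0" --pt "4 0 0 0 0" --pt "4 0 0 -4 0" --pt "4 0 0 -8 0" --pt "6 -4 1 -10 -8" --pt "6 -9 2.5 -11 -16" --pt "6 -14 4 -11 -24" --pt "6 -19 5.5 -11 -32" --pt "6 -24 7 -11 -40" --pt "6 -29 8 -11 -48" --pt "6 -33 8.4 -11 -56" --pt "6 -34.7 8.4 -11 -64" --pt "6 -34.7 8.4 -11 -64" --pt "6 -34.7 8.4 -11 -64"

```text
time: 9.5
tool_pos: [0.6086, -0.1836, 0.3054]
tcp_rot: [-0.631, -3.076, -0.001]
wrist_force: [0.2, 1.2, -0.8]
width: 0.699
grip_force: 0.0
```

```bash
cat > sp.py <<'E'
from h import *
import sys
im,d,K,T,c=snap("wrist"); save(cv2.resize(im,None,fx=1.5,fy=1.5),sys.argv[1]); P=cloud(d,K,T)
s=bot.read_state(); print(s["time"],s["tool_pos"],s["tcp_rot"],s["q"].round(2))
hsv=cv2.cvtColor(im,cv2.COLOR_RGB2HSV)
m=((P[...,2]>.006)&(P[...,2]<.05)&(hsv[...,1]<70)).astype(np.uint8)
n,l,st,ce=cv2.connectedComponentsWithStats(m)
for k in range(1,n):
    if st[k,4]>300:
        p=P[l==k]; r=cv2.minAreaRect((p[:,:2]*1000).astype(np.float32)); print(st[k],np.round(r[0]),np.round(r[1]),round(r[2],1),"zmax",np.percentile(p[:,2],[50,97]).round(4))
f=np.load("side0.npz"); print("can base",plane(f["K"],f["T"],248.,258.,0.), "can top", plane(f["K"],f["T"],248.,220.,.19))
E
python3 sp.py pics/w4.png
```

```text
9.55 [ 0.60872506 -0.18279672  0.30566817] [-6.28677586e-01 -3.07655678e+00 -1.34938406e-03] [-0.33  0.16  1.6   0.    1.39 -1.5 ]
[ 134    0  126  235 4437] [ 532. -268.] [356.  84.] 4.0 zmax [0.0258 0.0325]
[255   0  34  14 312] [432. -84.] [44. 13.] 63.4 zmax [0.0274 0.0481]
[ 412    0   98  102 4831] [591. 143.] [ 89. 119.] 3.2 zmax [0.0119 0.0384]
[   0   27   98   70 1542] [ 372. -403.] [152.  23.] 36.5 zmax [0.0225 0.025 ]
[ 244   28   17  138 2236] [ 533. -155.] [ 23. 189.] 67.2 zmax [0.0225 0.0249]
[108 148  25  26 425] [ 535. -369.] [38. 20.] 2.4 zmax [0.0317 0.0492]
[327 163  43  42 974] [698. -70.] [62. 60.] 14.1 zmax [0.0492 0.0499]
[   0  195   59  108 1895] [ 604. -592.] [ 83. 179.] 68.6 zmax [0.0277 0.0487]
can base [ 0.42255623 -0.06789521  0.        ] can top [ 0.41413153 -0.07868976  0.19      ]
```

View pics/w4.png

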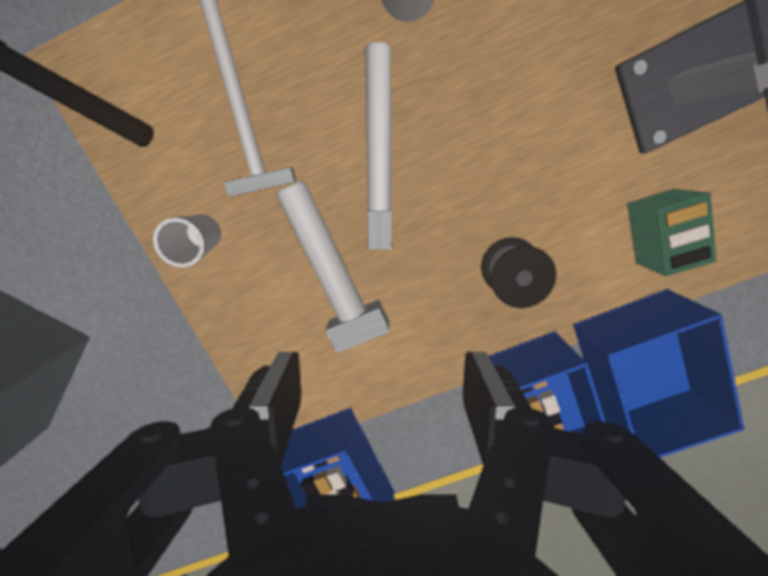

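Emit:
step_arm --pt "3.8 0 -0.2 5 0" --pt "3.8 0 -0.2 10 0" --pt "3.8 0 -0.2 15 0" --pt "3.8 0 -0.2 20 0" --pt "3.8 0 -0.2 25 0" --pt "3.8 0 -0.2 28 0" --pt "3.8 0 -0.2 29.6 0" --pt "3.8 0 -0.2 29.6 0" --pt "2 0 -0.2 29.6 0" --pt "2 0 -0.2 29.6 0" --pt "2 0 -0.2 29.6 0" --pt "2 0 -0.2 29.6 0" --pt "2 0 -0.2 29.6 0" --force 20

```text
time: 10.85
tool_pos: [0.6097, -0.1858, 0.0119]
tcp_rot: [0.626, 3.075, -0.0]
wrist_force: [0.9, 0.3, 4.4]
width: 0.275
grip_force: 23.3
```

Emit:
step_arm --pt "2 0.1 0 -1 0" --pt "2 0.2 0 -2 0" --pt "2 0.3 0 -3 0" --pt "2 0.5 0 -4 0" --pt "2 0.5 0 -4 0" --pt "2 0.5 0 -4 0"

```text
time: 11.45
tool_pos: [0.604, -0.1834, 0.0509]
tcp_rot: [0.626, 3.078, -0.0]
wrist_force: [-0.5, 0.6, -3.5]
width: 0.274
grip_force: 22.3
```

```bash
cat > pitch.py <<'E'
from h import *
import sys
im,d,K,T,c=snap("wrist"); save(im,sys.argv[1]); P=cloud(d,K,T)
s=bot.read_state(); tp=s["tool_pos"]; Rt=R.from_rotvec(s["tcp_rot"]).as_matrix(); print(s["time"],tp,s["wrist_force"].round(1),s["width"],s["q"].round(2))
L=(P-tp)@Rt   # tool coords
hsv=cv2.cvtColor(im,cv2.COLOR_RGB2HSV)
m=(abs(L[...,1])<.016)&(L[...,0]>.03)&(L[...,0]<.21)&(L[...,2]>-.08)&(L[...,2]<.15)&(hsv[...,1]<70)&(hsv[...,2]>70)&(P[...,2]>.008)
q=L[m]
# upper ridge: per x bin, the min z (tool z down) -> top of the shank
xs=[];zs=[];ys=[]
for a in np.arange(.03,.2,.01):
    b=q[(q[:,0]>=a)&(q[:,0]<a+.01)]
    if len(b)>8: xs.append(b[:,0].mean()); zs.append(np.percentile(b[:,2],8)); ys.append(b[:,1].mean())
xs,zs,ys=map(np.array,(xs,zs,ys)); k=np.polyfit(xs,zs,1); pit=np.degrees(np.arctan(k[0])); print("pitch",pit.round(1),"yaw",np.degrees(np.polyfit(xs,ys,1)[0]).round(1),"res",np.abs(np.polyval(k,xs)-zs).max().round(4),"x end",q[:,0].max().round(4),"n",len(q),"ylat",ys.mean().round(4))
c_=np.cos(np.radians(pit)); xe=q[:,0].max()
print("axis z at x=0:",(np.polyval(k,0)+.012/c_).round(4),"nose axis est tool x,z:",xe.round(4),(np.polyval(k,xe)+.012/c_).round(4))
E
python3 pitch.py pics/w5.png
```

```text
11.5 [ 0.60360465 -0.18325541  0.0502709 ] [-0.   0.8 -2.3] 0.27303936530692685 [-0.33  0.35  1.86 -0.    0.94 -1.5 ]
pitch 4.6 yaw 0.0 res 0.0026 x end 0.1229 n 9519 ylat -0.0001
axis z at x=0: -0.0017 nose axis est tool x,z: 0.1229 0.0081
```

```bash
cat > side.py <<'E'
from h import *
s=bot.read_state(); tp=s["tool_pos"]; Rt=R.from_rotvec(s["tcp_rot"]).as_matrix(); print(s["time"],tp.round(4),s["wrist_force"].round(1),s["width"])
for n in ("side","scene","wrist"):
    im,d,K,T,c=snap(n); P=cloud(d,K,T); L=(P-tp)@Rt
    hsv=cv2.cvtColor(im,cv2.COLOR_RGB2HSV)
    m=(abs(L[...,1])<.02)&(L[...,0]>.025)&(L[...,0]<.2)&(L[...,2]>-.06)&(L[...,2]<.16)&(P[...,2]>.008)&(hsv[...,1]<75)&(hsv[...,2]>60)
    q=L[m]
    if len(q)<30: print(n,"few",len(q)); continue
    X=[];Z=[]
    for a in np.arange(.025,.2,.015):
        b=q[(q[:,0]>=a)&(q[:,0]<a+.015)]
        if len(b)>5: X.append(b[:,0].mean()); Z.append(np.percentile(b[:,2],10)); print((X[-1].round(3),Z[-1].round(4),len(b),b[:,1].mean().round(4)),end=" ")
    k=np.polyfit(X,Z,1); p=np.arctan(k[0]); print("\n",n,"pitch",np.degrees(p).round(1),"axis z0",(k[1]+.012/np.cos(p)).round(4),"xmax",q[:,0].max().round(4))
E
python3 side.py
```

```text
11.5 [ 0.6036 -0.1833  0.0503] [-0.   0.8 -2.3] 0.27303936530692685
(np.float64(0.033), np.float64(-0.0116), 36, np.float64(-0.0055)) (np.float64(0.048), np.float64(-0.0109), 35, np.float64(-0.0047)) (np.float64(0.062), np.float64(-0.0089), 35, np.float64(-0.0053)) (np.float64(0.077), np.float64(-0.008), 36, np.float64(-0.0049)) (np.float64(0.092), np.float64(-0.0081), 37, np.float64(-0.0043)) (np.float64(0.107), np.float64(-0.0066), 35, np.float64(-0.0057)) (np.float64(0.123), np.float64(-0.0062), 38, np.float64(-0.0055)) (np.float64(0.137), np.float64(-0.0058), 33, np.float64(-0.0049)) (np.float64(0.152), np.float64(-0.0045), 39, np.float64(-0.0051)) (np.float64(0.167), np.float64(-0.0034), 35, np.float64(-0.0044)) (np.float64(0.196), np.float64(-0.0506), 49, np.float64(0.0075)) 
 side pitch -5.8 axis z0 0.0118 xmax 0.2
(np.float64(0.052), np.float64(-0.0082), 11, np.float64(0.0088)) (np.float64(0.063), np.float64(-0.0069), 30, np.float64(0.0065)) (np.float64(0.077), np.float64(-0.0062), 30, np.float64(0.006)) (np.float64(0.092), np.float64(-0.0052), 29, np.float64(0.0064)) (np.flo
[... 244 characters left out ...]
0.0062)) (np.float64(0.167), np.float64(-0.0001), 26, np.float64(0.0062)) (np.float64(0.194), np.float64(-0.0517), 24, np.float64(0.016)) 
 scene pitch -8.2 axis z0 0.02 xmax 0.1977
(np.float64(0.032), np.float64(-0.0095), 1322, np.float64(-0.0001)) (np.float64(0.048), np.float64(-0.0084), 1357, np.float64(-0.0002)) (np.float64(0.063), np.float64(-0.0076), 1439, np.float64(-0.0001)) (np.float64(0.078), np.float64(-0.0067), 1579, np.float64(-0.0002)) (np.float64(0.093), np.float64(-0.0058), 1716, np.float64(-0.0002)) (np.float64(0.108), np.float64(-0.005), 1872, np.float64(-0.0002)) (np.float64(0.118), np.float64(-0.0042), 793, np.float64(-0.0002)) 
 wrist pitch 3.4 axis z0 0.0007 xmax 0.1234
```

Emit:
step_arm --pt "2 -0.3 0 2 0" --pt "2 -0.5 0 3.6 0" --pt "2 -0.5 0 3.9 0" --pt "2 -0.5 0 3.9 0" --pt "3.8 -0.5 0 3.9 0" --pt "3.8 -0.5 0 3.9 0" --pt "3.8 -0.5 0 3.9 0" --pt "3.8 -1.2 0 3.7 0" --pt "3.8 -1.7 0 3.7 0" --pt "3.8 -1.7 0 3.7 0" --pt "2 -1.7 0 3.7 0" --pt "2 -1.7 0 3.7 0" --pt "2 -1.7 0 3.7 0" --pt "2 -1.7 0 3.7 0" --pt "2 -1.7 0 3.7 0"

```text
time: 13.15
tool_pos: [0.6197, -0.19, 0.0134]
tcp_rot: [0.626, 3.078, -0.0]
wrist_force: [1.7, -0.8, 0.7]
width: 0.272
grip_force: 20.7
```

Emit:
step_arm --pt "2 0.1 0 -1 0" --pt "2 0.2 0 -2 0" --pt "2 0.3 0 -3 0" --pt "2 0.5 0 -4 0" --pt "2 0.5 0 -4 0" --pt "2 0.5 0 -4 0"

```text
time: 13.75
tool_pos: [0.6153, -0.1882, 0.0542]
tcp_rot: [0.626, 3.077, -0.0]
wrist_force: [0.3, -0.9, -1.7]
width: 0.272
grip_force: 20.5
```

```bash
python3 side.py | grep -v "^(" 
```

```text
13.75 [ 0.6153 -0.1882  0.0542] [ 0.3 -0.9 -1.7] 0.27203194041565854
 side pitch 13.5 axis z0 -0.0011 xmax 0.1785
 scene pitch 13.1 axis z0 0.0021 xmax 0.1815
 wrist pitch 13.2 axis z0 0.0011 xmax 0.1302
```

Emit:
step_arm --pt "2 0.3 0 -1 0" --pt "2 0.6 0 -2 0" --pt "2 1.0 0 -3 0" --pt "2 1.4 0 -4 0" --pt "2 1.8 0 -4.7 0" --pt "2 1.8 0 -4.7 0" --pt "2 1.8 0 -4.7 0"

```text
time: 14.6
tool_pos: [0.5985, -0.181, 0.1009]
tcp_rot: [0.626, 3.077, -0.0]
wrist_force: [-0.3, 1.1, -1.3]
width: 0.269
grip_force: 20.3
```

Emit:
step_arm --pt "1.5 0 0 0 0" --pt "1.5 0 0 0 0" --pt "1.5 0 0 0 0" --force 110

```text
time: 14.9
tool_pos: [0.5984, -0.181, 0.1]
tcp_rot: [-0.626, -3.078, 0.0]
wrist_force: [1.0, -0.6, 0.6]
width: 0.237
grip_force: 108.0
```

Emit:
step_arm --pt "1.5 0 0 -2 0" --pt "1.5 0 0 -6 0" --pt "1.5 0 0 -11 0" --pt "1.5 0 0 -15 0" --pt "1.5 0 0 -18 0" --pt "1.5 0 0 -19 0" --pt "1.5 0 0 -19 0"

```text
time: 15.6
tool_pos: [0.599, -0.1812, 0.2916]
tcp_rot: [0.626, 3.076, -0.001]
wrist_force: [1.1, -0.7, -2.1]
width: 0.235
grip_force: 108.2
```

```bash
python3 side.py | grep -v "^(" 
```

```text
15.6 [ 0.599  -0.1812  0.2916] [ 1.1 -0.7 -2.1] 0.23490589163123418
 side pitch 31.0 axis z0 -0.0001 xmax 0.1999
 scene pitch 31.7 axis z0 0.0026 xmax 0.1994
 wrist pitch 30.6 axis z0 0.0025 xmax 0.1497
```

Emit:
step_arm --pt "1.5 0 0 0 8" --pt "1.5 0 0 0 16" --pt "1.5 0 0 0 24" --pt "1.5 0 0 0 32" --pt "1.5 0 0 0 40" --pt "1.5 0 0 0 48" --pt "1.5 0 0 0 56" --pt "1.5 0 0 0 64" --pt "1.5 0 0 0 64" --pt "1.5 0 0 0 64"

```text
time: 16.75
tool_pos: [0.5973, -0.1807, 0.2879]
tcp_rot: [-2.156, -2.28, 0.003]
wrist_force: [-0.1, 0.5, -2.1]
width: 0.234
grip_force: 108.2
```

```bash
cat > ax.py <<'E'
from h import *
import sys
s=bot.read_state(); tp=s["tool_pos"]; Rt=R.from_rotvec(s["tcp_rot"]).as_matrix(); print(s["time"],tp.round(4),s["wrist_force"].round(1),"az",np.degrees(np.arctan2(Rt[1,0],Rt[0,0])).round(2))
p0=np.radians(30.5)
a=np.array([np.cos(p0),0,np.sin(p0)]); nrm=np.array([-np.sin(p0),0,np.cos(p0)])
for n in sys.argv[1:]:
    im,d,K,T,c=snap(n); P=cloud(d,K,T); L=(P-tp)@Rt-[0,0,.002]
    t=L@a; h=L@nrm; m=(abs(L[...,1])<.018)&(abs(h)<.025)&(t>.0)&(t<.25)
    m=cv2.morphologyEx(m.astype(np.uint8),cv2.MORPH_OPEN,np.ones((3,3)))>0
    hh,bb=np.histogram(t[m],np.arange(.0,.25,.01)); print(n,"counts",hh)
    mm=m&(t>.045)&(t<.165); T_=t[mm];H=h[mm];Y=L[mm][:,1]
    # top edge per bin
    B=[(T_[(T_>=b)&(T_<b+.012)].mean(),np.percentile(H[(T_>=b)&(T_<b+.012)],7),Y[(T_>=b)&(T_<b+.012)].mean()) for b in np.arange(.05,.16,.012) if ((T_>=b)&(T_<b+.012)).sum()>5]
    B=np.array(B); k=np.polyfit(B[:,0],B[:,1],1); ky=np.polyfit(B[:,0],B[:,2],1)
    print("  pitch",(30.5+np.degrees(k[0])).round(1),"axis h0",(k[1]+.012+.002*np.cos(p0)).round(4),"yaw",np.degrees(ky[0]).round(2),"y0",ky[1].round(4),"tmax",np.percentile(t[m],99.5).round(4))
E
python3 ax.py side scene wrist
```

```text
16.75 [ 0.5973 -0.1807  0.2879] [-0.1  0.5 -2.1] az 93.19
side counts [ 9 15 20 17 19 21 16 15 15 20 17 19 14 14 17 13 17 10  1  0  0  0  0  0]
  pitch 30.5 axis h0 0.0019 yaw 0.09 y0 -0.0064 tmax 0.1793
scene counts [33 51 52 38 37 36 38 36 34 32 34 33 34 31 34 30 33 28  8  0  0  0  0  0]
  pitch 30.0 axis h0 0.0019 yaw 0.18 y0 0.0053 tmax 0.1815
wrist counts [996 781 730 622 628 600 577 571 538 512 500 480 478 443 422 386  58   0
   0   0   0   0   0   0]
  pitch 30.6 axis h0 0.0015 yaw 0.07 y0 -0.0002 tmax 0.1608
```

```bash
cat > lf.py <<'E'
import numpy as np
def frame(yaw=3.1,o=(.591,.138,.150)):
    c,s=np.cos(np.radians(yaw)),np.sin(np.radians(yaw)); Rz=np.array([[c,-s,0],[s,c,0],[0,0,1]])
    return Rz@np.array([[1,0,0],[0,-.5,.8660254],[0,-.8660254,-.5]]), np.array(o)
E
python3 - <<'E'
from h import *; from lf import frame
A,o=frame()
for fn in ("w1","w3","scene0"):
    f=np.load(fn+".npz"); P=cloud(f["d"],f["K"],f["T"]); V=f["im"].max(2); L=(P-o)@A
    for zc in (0,.04,.08,.12,.155):
        m=(abs(L[...,2]-zc)<.008)&(abs(L[...,0])<.033)&(L[...,1]>-.032)&(L[...,1]<.0)&(V>60)
        q=L[m]
        if len(q)<10: continue
        # circle fit of outer rim from pts with radius>24
        w=np.hypot(q[:,0],q[:,1])>.022; r=q[w]
        e=[np.percentile(q[:,0],[1,99]).round(4)]
        ytop=np.percentile(q[abs(q[:,0])<.008][:,1],3) if (abs(q[:,0])<.008).sum()>3 else 0
        print(fn,zc,len(q),"x",e[0],"mid",e[0].mean().round(4),"ytop",round(ytop,4),"z",np.percentile(q[:,2],[2,50,98]).round(4))
E
```

```text
w1 0 220 x [-0.0278  0.0278] mid 0.0 ytop -0.031 z [-0.0079 -0.0005  0.0048]
w1 0.04 484 x [-0.0251  0.0276] mid 0.0012 ytop -0.0291 z [0.0368 0.0381 0.0445]
w1 0.08 536 x [-0.025   0.0278] mid 0.0014 ytop -0.0292 z [0.0766 0.0779 0.084 ]
w1 0.12 662 x [-0.0251  0.0275] mid 0.0012 ytop -0.0288 z [0.1165 0.1178 0.1242]
w1 0.155 705 x [-0.0249  0.027 ] mid 0.0011 ytop -0.0287 z [0.1514 0.1528 0.1588]
w3 0 406 x [-0.0283  0.0287] mid 0.0002 ytop 0 z [-0.0079 -0.001   0.0047]
w3 0.04 569 x [-0.0253  0.0277] mid 0.0012 ytop -0.029 z [0.0371 0.0392 0.0446]
w3 0.08 653 x [-0.0249  0.0277] mid 0.0014 ytop -0.0291 z [0.077  0.078  0.0845]
w3 0.12 802 x [-0.0249  0.027 ] mid 0.0011 ytop -0.0289 z [0.1168 0.1178 0.1244]
w3 0.155 895 x [-0.0249  0.0272] mid 0.0012 ytop -0.0288 z [0.1516 0.1527 0.1592]
scene0 0 123 x [-0.0289  0.0314] mid 0.0012 ytop -0.0295 z [-0.0079 -0.0066  0.0067]
scene0 0.04 90 x [-0.022   0.0299] mid 0.004 ytop -0.0302 z [0.0388 0.041  0.0463]
scene0 0.08 102 x [-0.0228  0.0305] mid 0.0038 ytop -0.0307 z [0.078  0.0807 0.0859]
scene0 0.12 120 x [-0.0217  0.0299] mid 0.0041 ytop -0.0294 z [0.1176 0.1207 0.1266]
scene0 0.155 119 x [-0.0217  0.0299] mid 0.0041 ytop -0.03 z [0.153  0.1559 0.1617]
```

```bash
cat > tgt.py <<'E'
from h import *; from lf import frame
import sys
A,o=frame(3.1,(.5922,.1385,.1508))
def rel(p):
    s=bot.read_state(); Rt=R.from_rotvec(s["tcp_rot"]).as_matrix(); L=(s["tool_pos"]-o)@A
    print("TCP ladder mm",(L*1000).round(1),"f",s["wrist_force"].round(1),"w",round(s["width"],3),"t",s["time"]); print("tool shift cm",((o+A@np.array(p)-s["tool_pos"])@Rt*100).round(2))
if __name__=="__main__": rel([float(v)/1000 for v in sys.argv[1:4]])
E
python3 tgt.py 0 -1.7 -211
```

```text
TCP ladder mm [ -11.6   39.6 -345.7] f [-0.3 -0.1 -2.2] w 0.234 t 16.9
tool shift cm [13.73  1.16  3.16]
```

Emit:
step_arm --pt "1.5 3 0.6 0 0" --pt "1.5 7 1.2 0.5 0" --pt "1.5 11 1.2 1.5 0" --pt "1.5 13 1.2 3 0" --pt "1.5 13.7 1.2 3.2 0" --pt "1.5 13.7 1.2 3.2 0" --pt "1.5 13.7 1.2 3.2 0" --pt "1.5 13.7 1.2 3.2 0"

```text
time: 17.7
tool_pos: [0.6037, -0.0449, 0.2593]
tcp_rot: [2.163, 2.276, 0.001]
wrist_force: [0.3, -0.7, -1.6]
width: 0.233
grip_force: 108.3
```

```bash
python3 tgt.py 0 -1.7 -211; python3 ax.py side scene wrist; python3 - <<'E'
from h import *
im,*_=snap("wrist"); a=cv2.resize(im,(560,420)); b=snap("scene")[0][150:260,230:370]; save(im,"pics/x.png")
save(a,"pics/w6.png"); save(cv2.resize(b,None,fx=5,fy=5),"pics/sc6.png")
E
```

```text
TCP ladder mm [   1.5   -2.1 -213.4] f [ 0.3 -0.7 -1.6] w 0.233 t 17.7
tool shift cm [ 0.19 -0.16  0.15]
17.7 [ 0.6037 -0.0449  0.2593] [ 0.3 -0.7 -1.6] az 92.94
side counts [ 6 10 15 12 16 12 15 10 15 12 14 15 14 10 15 10 11  9  0  0 10  7  0  0]
  pitch 30.3 axis h0 0.0026 yaw -0.02 y0 -0.0064 tmax 0.2111
scene counts [ 8 42 48 34 33 34 32 30 34 29 32 29 28 30 27 31 27 28  8  0  0 33  1  0]
  pitch 30.2 axis h0 0.0023 yaw 0.08 y0 0.0054 tmax 0.2193
wrist counts [1057  788  722  629  630  602  583  571  545  509  491  486  469  448
  438  393   75    0    0    0    0    0    0    0]
  pitch 30.5 axis h0 0.0025 yaw 0.0 y0 -0.0008 tmax 0.1616
```

View pics/w6.png

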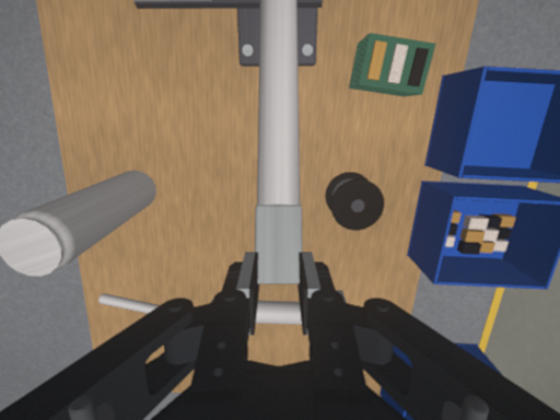

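Emit:
step_arm --pt "1.5 0.9 -0.15 0.5 0" --pt "1.5 1.7 -0.15 1.0 0" --pt "1.5 2.6 -0.15 1.5 0" --pt "1.5 3.5 -0.15 2.0 0" --pt "1.5 4.5 -0.15 2.6 0" --pt "1.5 4.5 -0.15 2.6 0" --pt "1.5 4.5 -0.15 2.6 0"

```text
time: 18.65
tool_pos: [0.599, 0.0018, 0.2319]
tcp_rot: [-2.161, -2.28, 0.001]
wrist_force: [-0.1, -0.3, -1.9]
width: 0.234
grip_force: 108.3
```

```bash
python3 tgt.py 0 -2.2 -101
```

```text
TCP ladder mm [  -0.6   -1.8 -159.1] f [-0.1 -0.3 -1.9] w 0.234 t 18.65
tool shift cm [5.05 0.06 2.87]
```

Emit:
step_arm --pt "1.5 0.9 0.05 0.5 0" --pt "1.5 1.7 0.05 1.0 0" --pt "1.5 2.6 0.05 1.5 0" --pt "1.5 3.5 0.05 2.0 0" --pt "1.5 4.3 0.05 2.45 0" --pt "1.5 4.3 0.05 2.45 0"

```text
time: 19.25
tool_pos: [0.5967, 0.0456, 0.2066]
tcp_rot: [-2.16, -2.279, 0.002]
wrist_force: [-0.7, -0.3, -2.4]
width: 0.234
grip_force: 108.3
```

```bash
python3 tgt.py 0 -2.2 -65
```

```text
TCP ladder mm [  -0.6   -1.8 -108.4] f [-0.7 -0.3 -2.4] w 0.234 t 19.25
tool shift cm [3.78 0.06 2.14]
```

Emit:
step_arm --pt "1.5 0.6 0.05 0.35 0" --pt "1.5 1.2 0.05 0.7 0" --pt "1.5 1.8 0.05 1.0 0" --pt "1.5 1.8 0.05 1.0 0"

```text
time: 19.65
tool_pos: [0.5966, 0.0631, 0.1971]
tcp_rot: [-2.161, -2.279, 0.001]
wrist_force: [-0.1, -0.2, -1.7]
width: 0.239
grip_force: 108.3
```

Emit:
step_arm --pt "1.5 0.6 0 0.35 0" --pt "1.5 1.2 0 0.7 0" --pt "1.5 1.7 0 1.0 0" --pt "1.5 1.7 0 1.0 0"

```text
time: 20.05
tool_pos: [0.5956, 0.08, 0.187]
tcp_rot: [-2.161, -2.279, 0.001]
wrist_force: [0.1, 0.3, -2.1]
width: 0.234
grip_force: 108.3
```

```bash
python3 tgt.py 0 -2.2 -65; python3 ax.py side scene wrist
```

```text
TCP ladder mm [  0.2  -2.1 -68.8] f [ 0.1  0.3 -2.1] w 0.234 t 20.05
tool shift cm [ 0.34 -0.02  0.18]
20.05 [0.5956 0.08   0.187 ] [ 0.1  0.3 -2.1] az 93.04
side counts [ 1  9 11  8  9 13 30  8  1  6 18  5  0  2 16  3  0  0  0  0  0  9  3  0]
  pitch 26.2 axis h0 0.0043 yaw -0.96 y0 -0.0052 tmax 0.2228
scene counts [ 1 13 35 23 30 26 40 22  5 27 56 25  5 24 65 10  3 24 62  4  0  1 86  1]
  pitch 30.8 axis h0 -0.0042 yaw -1.39 y0 0.0079 tmax 0.227
wrist counts [ 983  782  740  612  633  592 1304  143  389  497 1617  160   85  430
 1559   76    0    0    0    0    0    0    0    0]
  pitch 28.4 axis h0 0.0001 yaw 0.19 y0 -0.0003 tmax 0.1505
```

Emit:
step_arm --pt "1.5 0.2 0 0.1 0" --pt "1.5 0.4 0 0.2 0" --pt "1.5 0.4 0 0.2 0"

```text
time: 20.5
tool_pos: [0.5958, 0.0834, 0.1856]
tcp_rot: [-2.162, -2.279, 0.0]
wrist_force: [-1.0, 0.1, -1.0]
width: 0.235
grip_force: 108.3
```

Emit:
step_arm --pt "1.5 0.2 0 0.1 0" --pt "1.5 0.4 0 0.2 0" --pt "1.5 0.4 0 0.2 0"

```text
time: 20.8
tool_pos: [0.5969, 0.0841, 0.1856]
tcp_rot: [2.157, 2.275, -0.004]
wrist_force: [-0.6, -9.1, 4.9]
width: 0.239
grip_force: 109.2
```

Emit:
step_arm --pt "2 0 0 0 0" --pt "2 -0.1 0 0.2 0" --pt "2 -0.2 0 0.4 0" --pt "2 -0.2 0 0.5 0" --pt "2 -0.2 0 0.5 0" --force 20

```text
time: 21.3
tool_pos: [0.5973, 0.0814, 0.1813]
tcp_rot: [2.157, 2.274, -0.004]
wrist_force: [-1.5, -12.1, 6.6]
width: 0.239
grip_force: 102.1
```

Emit:
step_arm --pt "2.5 0 0 0 0" --pt "2.8 0 0 0 0" --pt "3.2 0 0 0 0" --pt "4 0 0 0 0" --pt "4 0 0 0 0" --pt "4 0 0 0 0"

```text
time: 21.9
tool_pos: [0.5957, 0.0855, 0.1786]
tcp_rot: [-2.162, -2.279, 0.0]
wrist_force: [0.4, -0.2, 1.1]
width: 0.468
grip_force: 0.0
```

```bash
python3 tgt.py 0 -2.2 -100; cat > fin.py <<'E'
from h import *; from lf import frame
A,o=frame(3.1,(.5922,.1385,.1508))
for n in ("wrist","scene","side"):
    im,d,K,T,c=snap(n); L=(cloud(d,K,T)-o)@A; S=im.max(2)
    hsv=cv2.cvtColor(im,cv2.COLOR_RGB2HSV); b=(hsv[...,1]<80)&(hsv[...,2]>60)
    X=[]
    for lo,hi in ((-.075,-.06),(-.06,-.045),(-.045,-.036),(-.03,-.02),(-.02,-.008),(.008,.034),(.046,.074),(.086,.105),(.1,.114)):
        m=b&(L[...,2]>lo)&(L[...,2]<hi)&(abs(L[...,0])<.014)&(L[...,1]>-.02)&(L[...,1]<.02); q=L[m]
        if len(q)>4: X.append((q[:,2].mean()*1e3,np.percentile(q[:,1],5)*1e3+12,q[:,0].mean()*1e3,len(q)))
    print(n,"rows z,axis y,x,n"); print(np.round(X,1).tolist())
    q=L[b&(abs(L[...,0])<.012)&(abs(L[...,1])<.02)&(L[...,2]<-.05)&(L[...,2]>-.12)]; 
    if len(q): print("  tail z",np.percentile(q[:,2],[1,3,10]).round(4))
    v=L[(S<70)&(L[...,1]<-.04)&(L[...,1]>-.09)&(abs(L[...,2]+.01)<.012)&(L[...,0]<-.05)&(L[...,0]>-.11)]; print("  tab x",len(v),np.percentile(v[:,0],[5,50,95]).round(4) if len(v) else "")
E
python3 fin.py
```

```text
TCP ladder mm [  0.6   2.5 -59.9] f [ 0.4 -0.2  1.1] w 0.468 t 21.9
tool shift cm [-3.24 -0.06 -2.41]
wrist rows z,axis y,x,n
[[-66.6, 9.9, 0.7, 1050.0], [-52.4, 9.2, 0.6, 1126.0], [-40.5, 8.5, 0.4, 643.0], [-25.0, 8.7, 0.8, 642.0], [-14.0, 8.1, 0.6, 744.0], [25.4, 5.9, 0.3, 943.0], [67.1, 3.6, -0.3, 607.0], [87.1, 9.1, 1.9, 13.0]]
  tail z [-0.0731 -0.0725 -0.0709]
  tab x 4073 [-0.0832 -0.0736 -0.0724]
scene rows z,axis y,x,n
[[-69.4, 13.9, 3.5, 31.0], [-24.7, 7.1, 6.6, 28.0], [-14.3, 7.8, 7.5, 29.0], [25.1, 5.2, 6.1, 34.0], [62.9, 2.0, 6.3, 39.0], [98.7, 1.1, 2.1, 8.0], [107.8, 0.9, 5.9, 29.0]]
  tail z [-0.0712 -0.0711 -0.0706]
  tab x 59 [-0.083  -0.0759 -0.0711]
side rows z,axis y,x,n
[[-69.5, 9.3, -0.7, 36.0], [-53.7, 8.3, -2.3, 14.0], [-13.7, 0.8, -8.0, 11.0], [17.4, -5.0, 0.5, 9.0], [53.4, -4.0, -1.5, 7.0]]
  tail z [-0.0794 -0.0778 -0.0762]
  tab x 61 [-0.0856 -0.0808 -0.0732]
```

Emit:
step_arm --pt "4.5 0 0 0 0" --pt "4.5 -0.3 0 -1 0" --pt "4.5 -1 0 -3 0" --pt "4.5 -2 0 -6 0" --pt "4.5 -4 0 -10 0" --pt "4.5 -6 0 -12 0" --pt "4.5 -6 0 -12 0" --pt "4.5 -6 0 -12 0"

```text
time: 22.85
tool_pos: [0.5992, 0.0251, 0.2997]
tcp_rot: [2.163, 2.277, 0.002]
wrist_force: [-0.4, -0.1, -0.3]
width: 0.527
grip_force: 0.0
```

```bash
python3 fin.py | head -3; python3 - <<'E'
from h import *
save(snap("wrist")[0],"pics/w9.png")
E
```

```text
wrist rows z,axis y,x,n
[[-68.8, 10.0, 0.7, 554.0], [-52.5, 9.1, 0.6, 407.0], [-40.4, 8.7, 0.5, 241.0], [-25.0, 8.7, 0.7, 240.0], [-14.0, 8.4, 0.6, 279.0], [24.8, 5.7, -0.2, 254.0], [48.8, 5.4, -0.4, 71.0]]
  tail z [-0.0734 -0.0733 -0.0729]
```

View pics/w9.png

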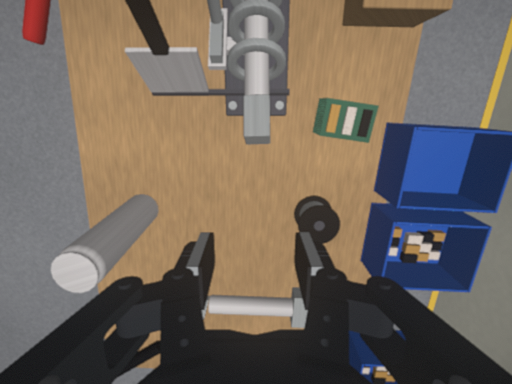

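The picture shows the spindle lying in the rings with its head at (257,118). The gate is open at (165,70), and nothing else has moved.

```bash
python3 -c "
from workcell import bot
print(bot.finish_job())"
```

```text
the job is handed in; nothing more can be done
None
```

The job is handed in at about 23 s of the 58 s allowed: the bolt is pushed back, the gate is fully open, and the spindle lies released in the first three rings, its nose measured at about 116–117 mm, against the fourth ring; the hand-in gave no verdict.

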